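# Load the aroma tablet into the fan diffuser and lock its ring

## Robot

A 7-joint arm with a two-finger parallel gripper is mounted at the origin on the work surface. World frame = base frame: x ahead of the robot, y to its left, z up, the work surface at z = 0. Lengths are in mm, angles in rad, forces in N, time in s.
With the tool pointing down it reaches from about 400 to 850 mm from the base axis. Payload 4.5 kg.
Tool frame: the origin (TCP) lies at the very end of the fingers, on their centre line; the grasp point (between the pads) lies 19 mm behind it; z points along the fingers, y is the direction in which the jaws open and shut (so a half turn about z gives the same grasp; the last joint's range is limited). The gripper opens to 88 mm and grips with 3 to 60 N. Pads are 18 mm wide; open, the fingers measure 123 mm over their backs; the gripper's body (75 mm by 187 mm) begins 45 mm behind the grasp point.
Start: joints at [-1.145, 0.689, -0.195, 1.565, 0.157, 0.902, -0.215], TCP at [238.641, 577.671, 238.743] pointing down, gripper open.
Joint ranges: [-3.01, 3.01], [-0.46, 2.08], [-1.47, 1.51], [0.13, 2.56], [-1, 4.14], [0.04, 2.09], [-2.66, 2.66]. Speed limits (rad/s): [2.57, 2.57, 3.14, 3.14, 3.14, 3.14, 3.14].

## Interface

Orientations are given as a unit quaternion [w, x, y, z].
In Python, from bench import state, read_camera, get_calibration, job_done gives the robot as it stands. The module is installed in compiled form; this text tells all that it offers.
- The arm moves only by the tool carry_out, never from a script. Its argument "deltas" is a list of rows, each a list of 3 entries, a list of its own where there are three numbers: the turn, a rotation vector about the world's x, y, z in degrees, then the shift along the world's x, y, z in cm, then the opening, from -1 (shut) to 1 (fully open). A call has 1 to 5 rows; each row is the pose to reach, as a shift and turn from the pose measured when the call began; what a row does not reach only later rows make up. A row lasts 1/10 s, in which the tool goes at most 50 mm and 8.59 degrees, less where a joint would pass 70% of its speed; a pose out of reach is approached as far as the arm can. A call with a gripper value outside its range is refused whole. The fingers move at their own pace and stop on an object; the grip force is fixed at half the most. Time passes only in rows, so rows that repeat a pose let the fingers close. It gives the time, the measured TCP pose, the force and the opening at its end, in the units of the state.
- state(): the state, without advancing time (a new reading comes with each control period).
- read_camera(name): name is "side" or "top" or "wrist"; returns the picture (480x640x3 uint8, red, green, blue); there is no depth.
- get_calibration(name): a dict with "camera_matrix" (3x3 intrinsics, pixels), "T" (4x4, takes a point from camera to world coordinates). Camera axes: x right, y down, z forward; pixel columns grow to the right and rows downward; lengths in mm; the calibration is good to about 2 mm. A picture is of the moment at which its call begins: read the wrist's pose just before it. get_calibration takes no time and is no camera call; for the wrist camera it gives the pose at the moment of the call.
- job_done(): hands the job in, once; it reports no verdict.
The state is a dict: "clock": time; "joint_pos": joint angles; "joint_vel": joint speeds; "tau": joint torques, N m; "tool_pos": TCP position; "tool_rot": TCP orientation; "ft_force": force on the tool from outside, world axes, zero at the start; "moment": the same for the moment, N m; "width": finger opening in mm.
Only numpy, scipy, OpenCV 4.12 (cv2) and the standard library are available. Lean on these libraries where they do the work, as an engineer would, in place of code of your own. Each camera call takes 0.05 s, during which the arm holds its last target.

## Task

Load the fan diffuser: slide the loose aroma tablet along the diffuser's deck, without picking it up, until it drops into the round mouth and lies flat on the bottom. Then set the metal lock ring down over it with its two ears clear of the two claws, and screw it clockwise (seen from above) until both ears are under the claws and it stops. Leave everything else on the vanity where it is.

Things in the scene. Friction and masses are not known exactly. Their poses are not given: they have to be found in the camera images.
- diffuser: Fan diffuser, fixed: block 240 mm long (its x), 130 wide (its y), 45 high, white below, flat dark grey plastic deck on top at 45 mm. Origin: centre of the underside, z up. The round mouth in the deck lies on the centre line, 55 mm from the middle towards its -x end. On each long side of the mouth (its +y and -y) stands an aluminium claw (see claw).
- mouth (a point): centre of the diffuser's mouth at deck height (45 mm above the table); its axes are the diffuser's. The mouth is a round blind hole 60 mm in diameter, 10 mm deep, with a flat, mostly black floor.
- claw (a point): top of the +y claw, 46 mm from the mouth's axis, 12 mm over the deck; the other claw is the same, half a turn round. Roof 40 to 58 mm from the axis, 30 mm long along x, underside 8 mm over the deck; wall from 52 mm out. A stop closes the +y claw's +x end (-y claw: -x end), so ears enter clockwise seen from above; an ear at its stop is centred in the claw to about 2 mm.
- tablet: aroma tablet: plain off-white stone disk, 56 mm in diameter, 6 mm thick, about 30 g, lying loose and flat on the diffuser's deck towards its +x end. Origin: centre of its underside. In the mouth its top lies 4 mm below the deck.
- ring: aluminium lock ring, about 70 g, loose and upright on the table. Origin: centre of its underside (42 mm above the table when home on the deck); x through the ears. From below: boss 56 mm wide, 3 high, enters the mouth; flange 72 mm wide, 3 to 8 mm up, rests on the deck; grip collar 52 mm wide, wall 5, 8 to 42 mm up. Half a turn looks the same. Turns freely.
- ear (a point): point on the ring's +x ear, 44 mm from the ring's axis, 5.5 mm above its underside. The two flat ears stand out of the flange along +x and -x, 16 mm wide, 5 mm thick like the flange, out to 48 mm from the axis.
- dish: bystander: small round white ceramic dish, 84 mm wide, 22 mm high; origin under its centre
- creamjar: bystander: closed round cream jar, 56 mm wide, 45 mm high; origin under its centre
- hairbrush: bystander: pink plastic hairbrush lying bristles down, about 215 mm long, 60 mm wide, 32 mm high, along its x; origin under its middle
- perfume: bystander: square glass perfume bottle, 45 mm wide, 99 mm high with its cap; origin under its centre
- curler: bystander: steel eyelash curler lying flat, about 120 mm long, 70 mm wide, 10 mm high; origin near its middle
- lipstick: bystander: black lipstick tube standing upright, 20 mm wide, 68 mm high; origin under its centre
There are look-alikes about, which are no part of the job. There is more than one size of the tablet; the job needs the largest. Of the things that look like the ring, take the one that is farthest to the robot's right at the start.

How it is judged:
By the outcome, as a careful person would: the job done as asked, in the order asked, and still so for the second after the job is handed in, with the robot touching nothing.
It also fails if it takes over 58 s, if anything falls off the work surface, if the arm or the gripper's body presses on something with over 40 N, if the wrist force passes 120 N, or if a joint passes its speed limit or range.

## Working session

There is one attempt and no reset: what is moved stays moved. The work goes in short steps, Python scripts to look and compute and a tool call to move; the robot and the scene stay as the last step left them, time stands still between calls to the robot, and variables do not carry over. Pictures are saved under pics/ and viewed, and the job is handed in when it is done.

Besides the shell and the picture viewer there is one more tool, called as name(argument=value, ...) on one line, values as JSON. carry_out: Moves the arm, as the interface text tells. Its arguments: {"type":"object","properties":{"deltas":{"type":"array"}},"required":["deltas"]}

```bash
mkdir -p pics; ls; cat > h.py <<'E'
import numpy as np, cv2
from bench import *
def snap(n,f):
    c=get_calibration(n); im=read_camera(n); cv2.imwrite('pics/'+f+'.png',im[:,:,::-1]); np.savez('pics/'+f+'.npz',im=im,K=c['camera_matrix'],T=c['T']); return im,c
def load(f):
    d=np.load('pics/'+f+'.npz'); return d['im'],{'camera_matrix':d['K'],'T':d['T']}
def ray(c,u,v,z):
    K=np.array(c['camera_matrix']);T=np.array(c['T'])
    d=T[:3,:3]@np.linalg.inv(K)@np.array([u,v,1.]);o=T[:3,3]
    return o+d*(z-o[2])/d[2]
def proj(c,p):
    K=np.array(c['camera_matrix']);T=np.linalg.inv(np.array(c['T']))
    q=K@(T[:3,:3]@np.array(p,float)+T[:3,3]); return q[:2]/q[2]
E
python3 - <<'E'
from h import *
for n in ['side','top','wrist']:
    im,c=snap(n,n+'0'); print(n,np.round(c['camera_matrix'],1).tolist(),np.round(c['T'],3).tolist())
print(state())
E
```

```text
pics
side [[482.4, 0.0, 321.4], [0.0, 482.4, 235.2], [0.0, 0.0, 1.0]] [[0.748, -0.394, 0.533, 55.299], [-0.663, -0.424, 0.617, -570.618], [-0.017, -0.815, -0.579, 608.96], [0.0, 0.0, 0.0, 1.0]]
top [[461.1, 0.0, 317.3], [0.0, 461.1, 235.8], [0.0, 0.0, 1.0]] [[-0.049, -0.973, 0.226, 372.243], [-0.999, 0.048, -0.009, 17.064], [-0.003, -0.226, -0.974, 916.858], [0.0, 0.0, 0.0, 1.0]]
wrist [[362.1, 0.0, 322.7], [0.0, 362.1, 233.9], [0.0, 0.0, 1.0]] [[0.383, 0.884, 0.269, 168.63], [0.924, -0.366, -0.113, 606.423], [-0.002, 0.292, -0.957, 383.262], [0.0, 0.0, 0.0, 1.0]]
{'clock': 0.15, 'joint_pos': array([-1.14519562,  0.68981055, -0.19451596,  1.56608016,  0.15724771,
        0.90247368, -0.21512412]), 'joint_vel': array([-1.00420042e-03, -2.15570307e-03, -4.36241714e-04, -3.92370390e-03,
       -1.02879178e-04,  5.94464140e-05, -7.58378051e-04]), 'tau': array([-1.94154956e-03, -5.27857018e+01, -1.26841675e+00, -1.53586435e+01,
       -5.24292619e-02,  3.87199529e-03,  1.21900553e-04]), 'tool_pos': array([238.50422241, 577.19624154, 238.08860931]), 'tool_rot': array([-1.04425112e-04,  1.94651216e-01,  9.80872276e-01, -6.86956724e-04]), 'ft_force': array([ 0.00644171,  0.2574035 , -0.14947602]), 'moment': array([-0.04040443, -0.01581812,  0.05091027]), 'width': 88.01990273360848}
```

View pics/top0.png

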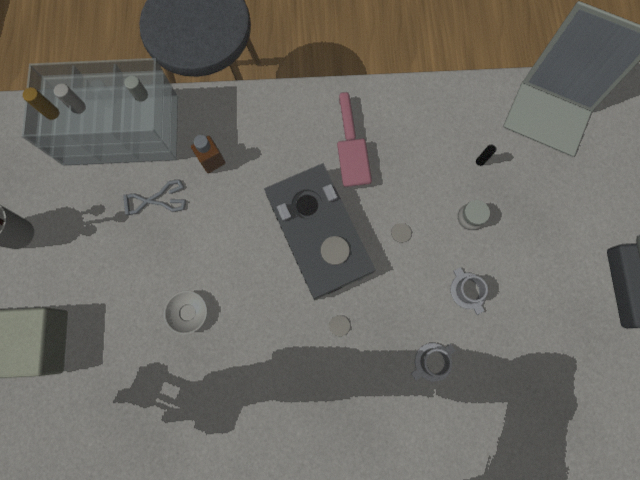

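View pics/side0.png

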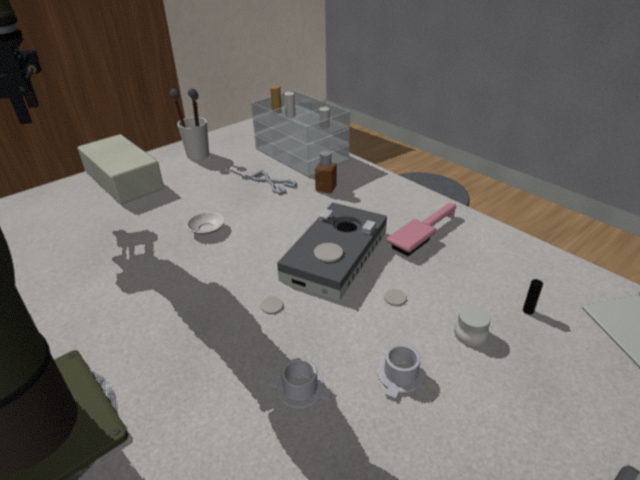

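The top view shows the diffuser at about (320,230), mouth at (306,204) and tablet on the deck at (335,250). The candidate rings are at (470,290) and (435,360). Image right is the robot's right, so the ring at (470,290) is the one to take. The disks at (400,233) and (340,325) are smaller look-alikes.

```bash
python3 - <<'E'
from h import *
im,c=load('top0')
a=cv2.resize(im[150:310,250:410],None,fx=5,fy=5,interpolation=cv2.INTER_CUBIC)[:600]
b=cv2.resize(im[250:330,430:520],None,fx=6,fy=6,interpolation=cv2.INTER_CUBIC)
cv2.imwrite('pics/a.png',cv2.resize(im[155:305,255:385],None,fx=4,fy=4,interpolation=cv2.INTER_CUBIC)[:,:,::-1]);cv2.imwrite('pics/b.png',b[:,:,::-1])
s,cs=load('side0')
cv2.imwrite('pics/c.png',cv2.resize(s[325:425,360:450],None,fx=6,fy=6,interpolation=cv2.INTER_CUBIC)[:,:,::-1])
for p in [(335,250),(306,204)]: print(ray(c,*p,45))
print(ray(c,470,290,0),ray(c,470,290,42),ray(c,435,360,30))
E
```

```text
[544.67393462 -23.25779765  45.        ]
[639.83297395  28.57049452  45.        ]
[ 459.57241647 -288.36841063    0.        ] [ 455.57198262 -274.37696335   42.        ] [ 330.61430606 -197.48028556   30.        ]
```

View pics/a.png

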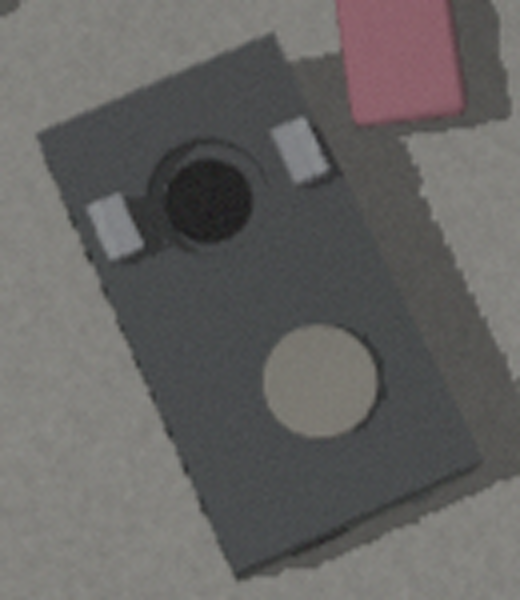

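View pics/b.png

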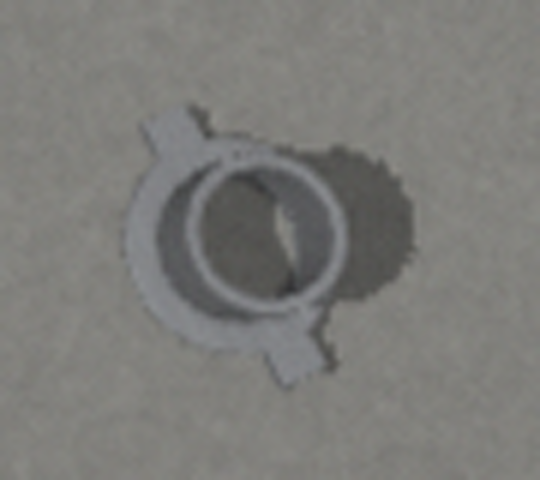

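View pics/c.png

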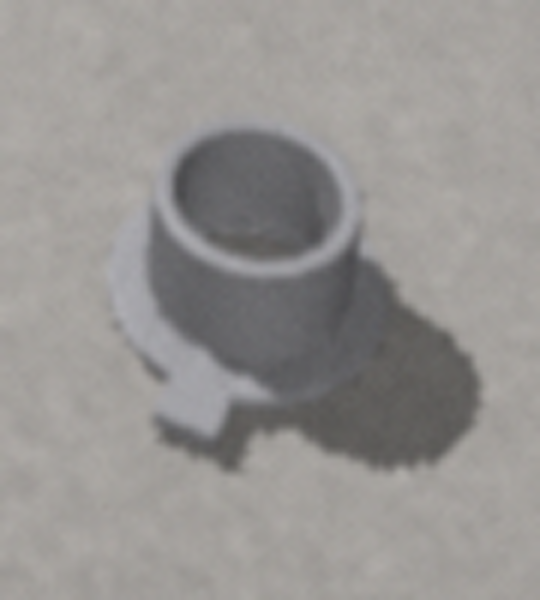

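```bash
python3 - <<'E'
from h import *
im,c=load('top0')
def A(x,y,z): return ray(c,255+(x+.5)/4-.5,155+(y+.5)/4-.5,z)
C=[A(38,133,45),A(273,33,45),A(482,464,45),A(237,577,45)]
for i in range(4): print(C[i][:2],np.linalg.norm(C[i]-C[(i+1)%4]))
cen=sum(C)/4; ex=(C[2]+C[3]-C[0]-C[1])[:2]; ex/=np.linalg.norm(ex); th=np.arctan2(ex[1],ex[0])
ey=np.array([-ex[1],ex[0]])
print('cen',cen,'yaw',np.degrees(th),'mouth',cen[:2]-55*ex, ey)
k1=A(299,151,57);k2=A(115,227,57);print('claws',k1,k2,(k1+k2)/2, np.linalg.norm(k1-k2))
d=(k1-k2);print(np.degrees(np.arctan2(d[1],d[0])))
print('tab',A(321,381,51),np.linalg.norm(A(263,381,51)-A(379,381,51)))
# blob tablet
g=im.astype(int); 
m=(g.min(2)>110).astype(np.uint8); m2=np.zeros_like(m); m2[230:270,315:355]=m[230:270,315:355]
M=cv2.moments(m2,True);print(M['m00'],ray(c,M['m10']/M['m00'],M['m01']/M['m00'],51))
# ring
def B(x,y,z): return ray(c,430+(x+.5)/6-.5,250+(y+.5)/6-.5,z)
print('ring top',B(267,232,42), np.linalg.norm(B(187,232,42)-B(348,232,42)))
e1=B(170,124,8);e2=B(302,367,8)
# ear tip mids
t1=(B(140,127,8)+B(191,106,8))/2;t2=(B(288,388,8)+B(334,367,8))/2
print('ears',t1,t2,(t1+t2)/2,np.linalg.norm(t1-t2)); d=t1-t2;print('ang',np.degrees(np.arctan2(d[1],d[0])))
s,cs=load('side0')
def S(x,y,z): return ray(cs,360+(x+.5)/6-.5,325+(y+.5)/6-.5,z)
print('side ring top',S(257,200,42))
for n,p in [('d',(cen[0],cen[1],45))]: print(proj(cs,p))
for x,y in [(205,222),(186,290)]: pass
E
```

```text
[677.3938005  110.34263655] 128.42262512736562
[724.51695994  -9.12191254] 240.4172043024312
[500.88409517 -97.37594315] 128.42355769300036
[453.05614415  21.80919549] 241.17535993770937
cen [588.96274994   6.41349409  45.        ] yaw -158.4637822353407 mouth [640.12296397  26.60340494] [ 0.36708929 -0.93018571]
claws [657.59819218 -18.30194317  57.        ] [623.4187669   72.86319881  57.        ] [640.50847954  27.28062782  57.        ] 97.36178010508553
-69.4480890191577
tab [543.7425199  -22.75536826  51.        ] 55.498028722409465
495.0 [541.85312507 -21.88785526  51.        ]
ring top [ 458.49274522 -282.51220279   42.        ] 50.8319370598202
ears [ 501.59186987 -265.39064087    8.        ] [ 414.17154164 -302.48779538    8.        ] [ 457.88170575 -283.93921812    8.        ] 94.96584997258273
ang 22.994127953421188
side ring top [ 456.92031273 -285.07671849   42.        ]
[334.42463291 237.53093809]
```

carry_out(deltas=[[[0,0,49.4],[25.2,-62.7,-5],-0.2],[[0,0,49.4],[25.2,-62.7,-5],-0.2],[[0,0,49.4],[25.2,-62.7,-5],-0.2],[[0,0,49.4],[25.2,-62.7,-5],-0.2],[[0,0,49.4],[25.2,-62.7,-5],-0.2]])

```text
clock: 0.65
tool_pos: [331.9, 344.4, 219.9]
tool_rot: [0.0, -0.181, 0.983, -0.001]
ft_force: [0.9, 0.3, 0.9]
width: 50.5
```

carry_out(deltas=[[[0,0,6],[15.8,-39.4,-4],-0.2],[[0,0,6],[15.8,-39.4,-4],-0.2],[[0,0,6],[15.8,-39.4,-4],-0.2],[[0,0,6],[15.8,-39.4,-4],-0.2],[[0,0,6],[15.8,-39.4,-4],-0.2]])

```text
clock: 1.15
tool_pos: [424.5, 113.3, 196.5]
tool_rot: [0.0, -0.233, 0.973, -0.001]
ft_force: [1.8, 0.4, 0.4]
width: 35.5
```

carry_out(deltas=[[[0,0,0],[6.5,-15,-2],-0.2],[[0,0,0],[6.5,-15,-2],-0.2],[[0,0,0],[6.5,-15,-2],-0.2],[[0,0,0],[6.5,-15,-2],-0.2],[[0,0,0],[6.5,-15,-2],-0.2]])

```text
clock: 1.65
tool_pos: [489.9, -40.3, 175.7]
tool_rot: [-0.0, -0.229, 0.973, -0.001]
ft_force: [-0.9, 0.5, 0.3]
width: 35.4
```

```bash
python3 - <<'E'
from h import *
s=state();print(s['tool_pos'],s['tool_rot'],s['joint_pos'])
im,c=snap('wrist','w1')
for p in [(543,-22.4,51),(640.2,27,45)]: print(proj(c,p))
E
```

```text
[489.91874416 -40.30607216 175.66163405] [-1.05620076e-04 -2.29364273e-01  9.73339895e-01 -1.21175025e-03] [ 0.29098653  0.65267119 -0.48661928  2.01675859  0.53350242  0.59805444
  1.47266823]
[313.48801319 291.11742931]
[315.55366614 396.02145461]
```

View pics/w1.png

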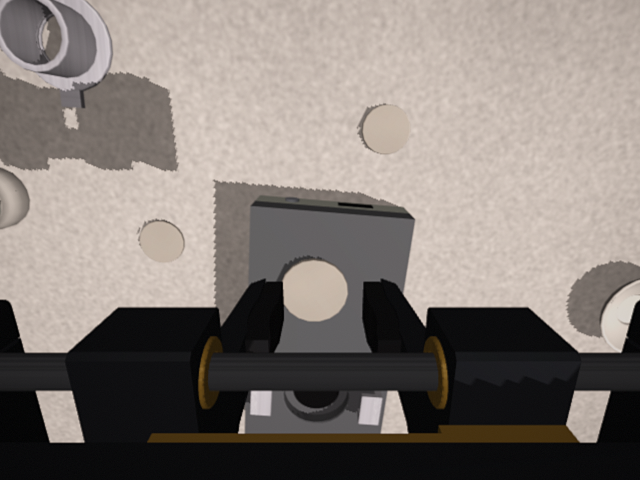

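The wrist view shows the tablet at about (315,291) and the mouth at about (316,397). Both agree with the projections.

```bash
python3 - <<'E'
from h import *
im,c=load('w1')
g=im.astype(int)
m=((g[:,:,0]-g[:,:,2]>10)&(g.min(2)>120)).astype(np.uint8); m2=np.zeros_like(m); m2[255:325,280:350]=m[255:325,280:350]
n,l,st,ce=cv2.connectedComponentsWithStats(m2); i=1+st[1:,4].argmax(); print(st[i],ce[i],ray(c,*ce[i],51))
n=ray(c,317.5,397,45);print(n, ray(c,260,402,57),ray(c,371,410,57))
print(ray(c,254,204,45),ray(c,413,218,45))
cv2.imwrite('pics/w1c.png',cv2.resize(im[370:440,230:400],None,fx=4,fy=4,interpolation=cv2.INTER_CUBIC)[:,:,::-1])
E
```

```text
[ 283  260   65   62 3194] [314.31496556 290.62273012] [542.29860379 -21.98962452  51.        ]
[640.37610361  29.08625741  45.        ] [658.54937657 -18.60711713  57.        ] [622.09825604  73.57881034  57.        ]
[499.54731476 -95.27085085  45.        ] [454.13023911  20.99849855  45.        ]
```

View pics/w1c.png

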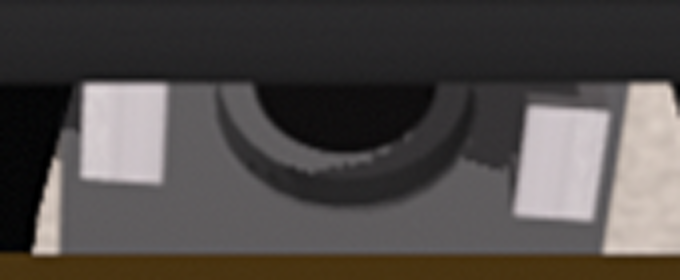

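carry_out(deltas=[[[0,0,0.2],[0.6,-0.5,-5],-0.23],[[0,0,0.2],[0.6,-0.5,-9],-0.23],[[0,0,0.2],[0.6,-0.5,-11],-0.23],[[0,0,0.2],[0.6,-0.5,-11],-0.23],[[0,0,0.2],[0.6,-0.5,-11],-0.23]])

```text
clock: 2.2
tool_pos: [495.4, -40.6, 66.7]
tool_rot: [0.0, -0.234, 0.972, -0.0]
ft_force: [-1.5, 0.1, 0.1]
width: 33.8
```

```bash
python3 - <<'E'
from h import *
s=state();print(s['tool_pos'],s['tool_rot'],s['width'],s['ft_force'])
E
```

```text
[495.35036059 -40.56512821  66.67914287] [ 2.44592369e-04 -2.34435162e-01  9.72131727e-01 -5.16589675e-06] 33.77035863706995 [-1.4868222   0.12888832  0.13205206]
```

carry_out(deltas=[[[0,0,0],[0,-0.45,-0.5],-0.23],[[0,0,0],[0,-0.45,-0.5],-0.23],[[0,0,0],[0,-0.45,-0.5],-0.23]])

```text
clock: 2.5
tool_pos: [495.8, -45.3, 62.5]
tool_rot: [0.001, -0.234, 0.972, -0.0]
ft_force: [0.1, 1.4, -0.1]
width: 33.8
```

carry_out(deltas=[[[0,0,0],[0,0,-0.8],-0.23],[[0,0,0],[0,0,-1.2],-0.23],[[0,0,0],[0,0,-1.5],-0.23],[[0,0,0],[0,0,-1.5],-0.23],[[0,0,0],[0,0,-1.5],-0.23]])

```text
clock: 3.0
tool_pos: [495.6, -45.2, 47.3]
tool_rot: [0.001, -0.234, 0.972, -0.0]
ft_force: [0.1, 1.1, -0.1]
width: 33.9
```

carry_out(deltas=[[[0,0,0],[0.71,0.36,0],-0.23],[[0,0,0],[1.43,0.72,0],-0.23],[[0,0,0],[2.14,1.08,0],-0.23],[[0,0,0],[2.86,1.44,0],-0.23],[[0,0,0],[3.57,1.8,0],-0.23]])

```text
clock: 3.5
tool_pos: [532.1, -26.8, 47.3]
tool_rot: [0.001, -0.234, 0.972, -0.0]
ft_force: [0.2, 0.5, -0.6]
width: 34.2
```

carry_out(deltas=[[[0,0,0],[0.71,0.36,0],-0.23],[[0,0,0],[1.43,0.72,0],-0.23],[[0,0,0],[2.14,1.08,0],-0.23],[[0,0,0],[2.86,1.44,0],-0.23],[[0,0,0],[3.57,1.8,0],-0.23]])

```text
clock: 4.0
tool_pos: [568.4, -8.5, 47.3]
tool_rot: [0.001, -0.234, 0.972, -0.0]
ft_force: [0.4, -0.7, -0.1]
width: 33.9
```

```bash
python3 - <<'E'
from h import *
s=state();print(s['tool_pos'],s['tool_rot'],s['width'],s['ft_force'])
snap('wrist','w2');im,c=snap('top','t2')
cv2.imwrite('pics/t2c.png',cv2.resize(im[155:305,255:385],None,fx=4,fy=4,interpolation=cv2.INTER_CUBIC)[:,:,::-1])
E
```

```text
[568.36929992  -8.50828398  47.29953385] [ 7.83213264e-04 -2.34198600e-01  9.72188457e-01 -8.24501718e-05] 33.86453621226952 [ 0.42971472 -0.65999055 -0.13655371]
```

View pics/w2.png

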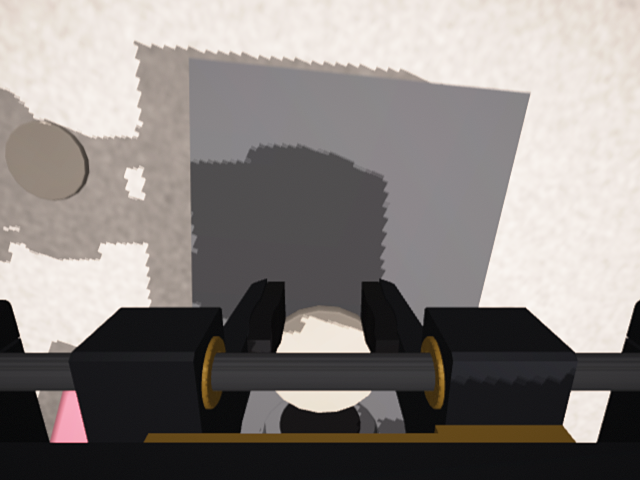

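View pics/t2c.png

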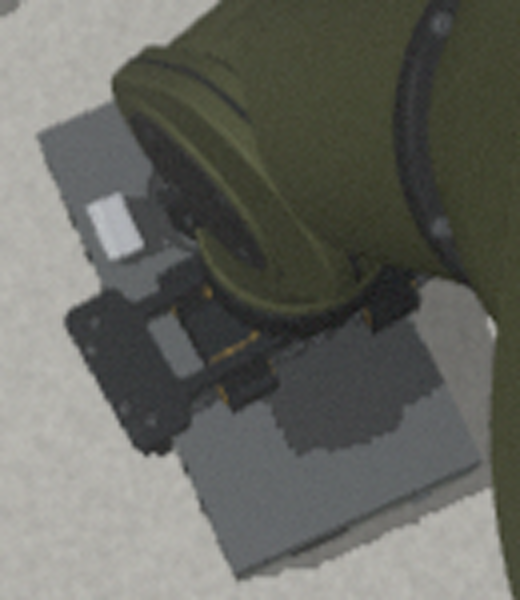

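The wrist view shows the tablet centred between the fingers at x≈322, with the mouth straight ahead at about (320,415).

carry_out(deltas=[[[0,0,0],[0.7,0.35,0],-0.23],[[0,0,0],[1.4,0.69,0],-0.23],[[0,0,0],[2.1,1.04,0],-0.23],[[0,0,0],[2.6,1.28,0],-0.23],[[0,0,0],[3.1,1.53,0],-0.23]])

```text
clock: 4.6
tool_pos: [600.7, 7.8, 47.4]
tool_rot: [0.002, -0.234, 0.972, 0.0]
ft_force: [-0.8, -0.8, 1.3]
width: 33.7
```

carry_out(deltas=[[[0,0,0],[0.4,0.2,0],-0.23],[[0,0,0],[0.8,0.4,0],-0.23],[[0,0,0],[1.2,0.6,0],-0.23],[[0,0,0],[1.5,0.75,0],-0.23],[[0,0,0],[1.5,0.75,0],-0.23]])

```text
clock: 5.1
tool_pos: [616.2, 15.7, 47.4]
tool_rot: [0.002, -0.235, 0.972, 0.0]
ft_force: [-0.1, -0.1, 0.0]
width: 33.9
```

```bash
python3 - <<'E'
from h import *
s=state();print(s['tool_pos'],s['tool_rot'],s['width'],s['ft_force'])
im,c=snap('side','s3')
cv2.imwrite('pics/s3c.png',cv2.resize(im[180:310,260:420],None,fx=4,fy=4,interpolation=cv2.INTER_CUBIC)[:,:,::-1])
E
```

```text
[616.19283836  15.69851202  47.42084057] [ 2.16677490e-03 -2.34527026e-01  9.72107096e-01  4.15397534e-04] 33.871344088888364 [-0.06868736 -0.10305405  0.04068411]
```

View pics/s3c.png

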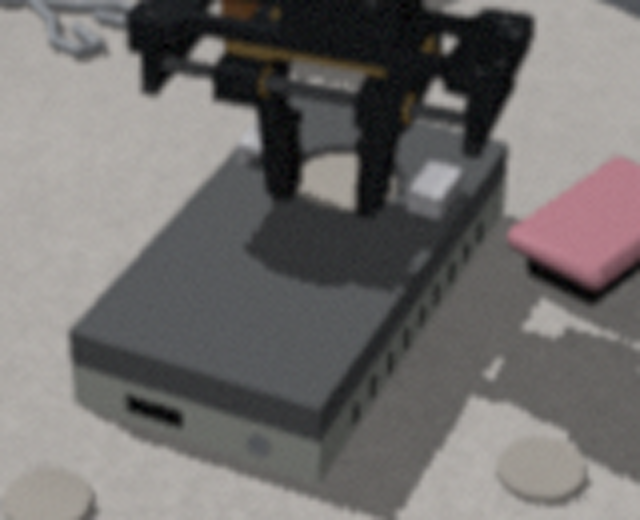

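The tablet seems to have dropped: it is visible inside the mouth between the fingers. I'll lift and move towards the ring, then check.

carry_out(deltas=[[[0,0,0],[0,0,5],-0.23],[[0,0,-8],[-1,-2,10],0],[[0,0,-16],[-4,-7,10],0.5],[[0,0,-24],[-7,-12,10],1],[[0,0,-32],[-10,-17,10],1]])

```text
clock: 5.65
tool_pos: [528.7, -133.0, 148.1]
tool_rot: [0.002, 0.045, 0.999, -0.001]
ft_force: [0.8, -1.2, -0.8]
width: 63.5
```

carry_out(deltas=[[[0,0,-8],[-3,-5,0],1],[[0,0,-16],[-5,-10,0],1],[[0,0,-24],[-7,-15,0],1],[[0,0,-24],[-7,-15,0],1],[[0,0,-24],[-7,-15,0],1]])

```text
clock: 6.15
tool_pos: [456.2, -286.9, 148.0]
tool_rot: [0.002, 0.255, 0.967, -0.002]
ft_force: [-0.0, 0.5, -0.2]
width: 87.9
```

```bash
python3 - <<'E'
from h import *
s=state();print(s['tool_pos'],s['tool_rot'],s['width'],s['ft_force'])
im,c=snap('side','s4')
cv2.imwrite('pics/s4c.png',cv2.resize(im[180:310,260:420],None,fx=4,fy=4,interpolation=cv2.INTER_CUBIC)[:,:,::-1])
im,c=snap('top','t4')
cv2.imwrite('pics/t4c.png',cv2.resize(im[155:305,255:385],None,fx=4,fy=4,interpolation=cv2.INTER_CUBIC)[:,:,::-1])
im,c=snap('wrist','w4')
E
```

```text
[ 456.18925188 -286.86353687  147.98435895] [ 0.00176823  0.25523885  0.96687367 -0.00230655] 87.86061832530179 [-0.00313956  0.53795306 -0.22451511]
```

View pics/s4c.png

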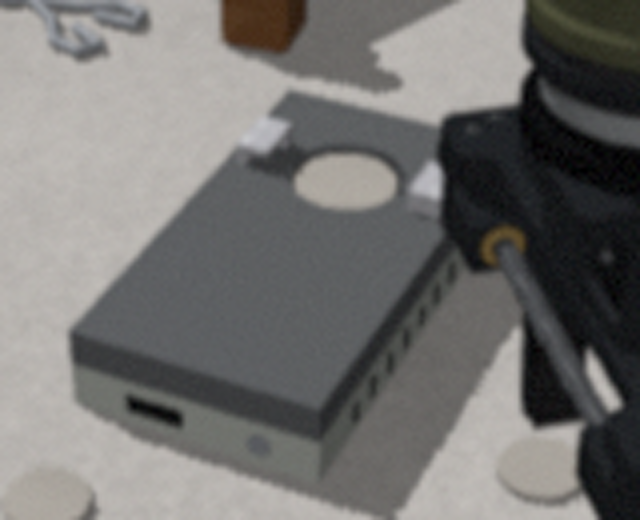

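View pics/t4c.png

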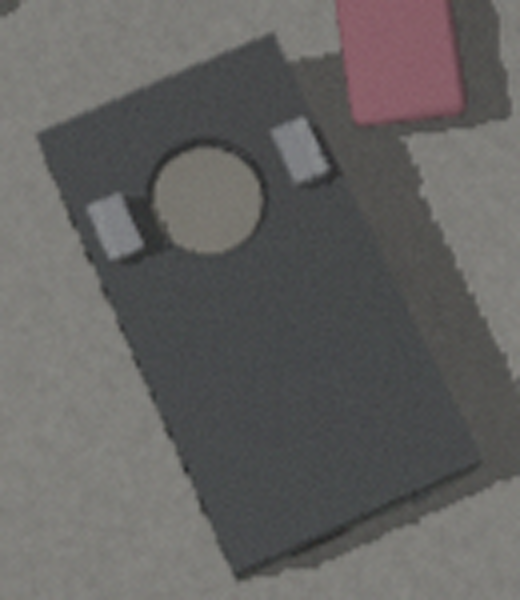

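View pics/w4.png

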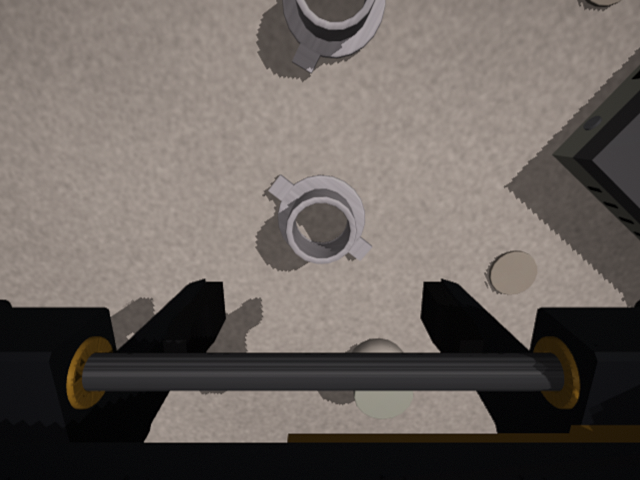

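The tablet lies flat and centred in the mouth, at (209,199) in the crop. The wrist view shows the ring's collar centred at about (321,231), with ears at (280,187) and (360,249). Next I'll measure both.

```bash
python3 - <<'E'
from h import *
im,c=load('w4')
print('collar',ray(c,321,230,42),np.linalg.norm(ray(c,286,230,42)-ray(c,356.5,230,42)))
cv2.imwrite('pics/w4c.png',cv2.resize(im[165:275,250:390],None,fx=5,fy=5,interpolation=cv2.INTER_CUBIC)[:,:,::-1])
t,ct=load('t4'); print(ray(ct,255+209/4,155+199/4,41))
E
```

```text
collar [ 457.04114757 -282.32971028   42.        ] 50.99237004172918
[639.38956655  26.21684297  41.        ]
```

View pics/w4c.png

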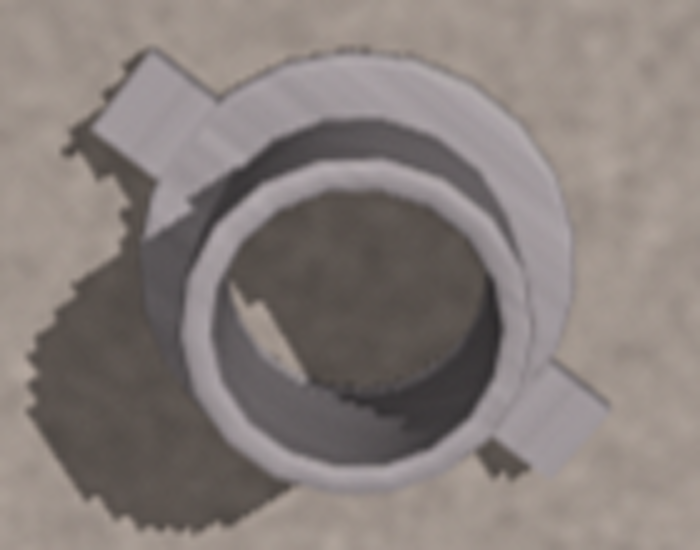

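```bash
python3 - <<'E'
from h import *
im,c=load('w4')
f=lambda x,y,z: ray(c,250+(x+.5)/5-.5,165+(y+.5)/5-.5,z)
print(f(357,324.5,42)); a=f(121,88.5,8);b=f(579,441,8);print((a+b)/2,np.linalg.norm(a-b),np.degrees(np.arctan2(*(a-b)[1::-1])))
E
```

```text
[ 456.71217021 -282.14511781   42.        ]
[ 457.36343907 -282.7195034     8.        ] 95.04600778364527 -157.74752882524106
```

carry_out(deltas=[[[0,0,0],[0.1,0.4,-4],1],[[0,0,0],[0.1,0.4,-7],1],[[0,0,0],[0.1,0.4,-10],1],[[0,0,0],[0.1,0.4,-10],1],[[0,0,0],[0.1,0.4,-10],1]])

```text
clock: 6.8
tool_pos: [461.4, -275.2, 48.3]
tool_rot: [0.002, 0.249, 0.968, 0.0]
ft_force: [1.0, 1.0, 0.4]
width: 88.2
```

carry_out(deltas=[[[0,0,0],[0,0,-1],1],[[0,0,0],[0,0,-2],1],[[0,0,0],[0,0,-3],1],[[0,0,0],[0,0,-3],1],[[0,0,0],[0,0,-3],1]])

```text
clock: 7.3
tool_pos: [461.2, -275.2, 18.1]
tool_rot: [0.002, 0.249, 0.968, 0.0]
ft_force: [-0.1, -0.6, 0.1]
width: 88.1
```

carry_out(deltas=[[[0,0,0],[-0.39,-0.75,0],1],[[0,0,0],[-0.39,-0.75,0],1],[[0,0,0],[-0.39,-0.75,0],1]])

```text
clock: 7.6
tool_pos: [457.0, -283.5, 18.4]
tool_rot: [0.002, 0.25, 0.968, 0.0]
ft_force: [-0.1, -0.1, 0.6]
width: 88.8
```

carry_out(deltas=[[[0,0,0],[0,0,0],-1],[[0,0,0],[0,0,0],-1],[[0,0,0],[0,0,0],-1],[[0,0,0],[0,0,0],-1],[[0,0,0],[0,0,0],-1]])

```text
clock: 8.1
tool_pos: [457.1, -283.4, 18.4]
tool_rot: [0.002, 0.25, 0.968, 0.0]
ft_force: [-0.1, 0.7, -0.2]
width: 50.8
```

carry_out(deltas=[[[0,0,0],[0,0,0],-1],[[0,0,0],[0,0,0],-1],[[0,0,0],[0,0,0],-1]])

```text
clock: 8.4
tool_pos: [457.1, -283.4, 18.4]
tool_rot: [0.002, 0.25, 0.968, 0.0]
ft_force: [0.1, 0.1, 0.0]
width: 50.3
```

carry_out(deltas=[[[0,0,0],[0,0,3],-1],[[0,0,0],[0,0,7],-1],[[0,0,-5],[2,4,10.5],-1],[[0,0,-10],[4,8,11],-1],[[0,0,-15],[6,11.5,11],-1]])

```text
clock: 8.9
tool_pos: [518.9, -166.6, 130.3]
tool_rot: [0.004, 0.376, 0.927, 0.001]
ft_force: [0.8, 0.5, -0.9]
width: 50.4
```

carry_out(deltas=[[[0,0,-3],[2.2,3.8,0],-1],[[0,0,-6],[4.4,7.6,0],-1],[[0,0,-7],[6.6,11.4,0],-1],[[0,0,-7],[8.8,15,0],-1],[[0,0,-7],[10,17,0],-1]])

```text
clock: 9.4
tool_pos: [620.4, 8.8, 130.2]
tool_rot: [0.004, 0.43, 0.903, 0.002]
ft_force: [0.1, 0.4, -1.5]
width: 50.8
```

carry_out(deltas=[[[0,0,0],[0,0,0],-1],[[0,0,0],[0,0,0],-1],[[0,0,0],[0,0,0],-1]])

```text
clock: 9.7
tool_pos: [619.2, 6.2, 130.0]
tool_rot: [0.004, 0.431, 0.902, 0.001]
ft_force: [1.6, -0.9, -0.8]
width: 50.6
```

```bash
python3 - <<'E'
from h import *
s=state();print(s['tool_pos'],s['tool_rot'],s['width'],s['ft_force'],s['joint_pos'])
im,c=snap('side','s5')
cv2.imwrite('pics/s5c.png',cv2.resize(im[130:280,260:420],None,fx=4,fy=4,interpolation=cv2.INTER_CUBIC)[:,:,::-1])
im,c=snap('wrist','w5')
E
```

```text
[619.15387571   6.22276532 129.96171793] [0.00358738 0.43076265 0.90245766 0.00091765] 50.55584983384921 [ 1.60739107 -0.88306891 -0.83509229] [-0.03972543  0.81483707 -0.08227479  1.68698206  0.1042943   0.6369602
  0.50036414]
```

View pics/s5c.png

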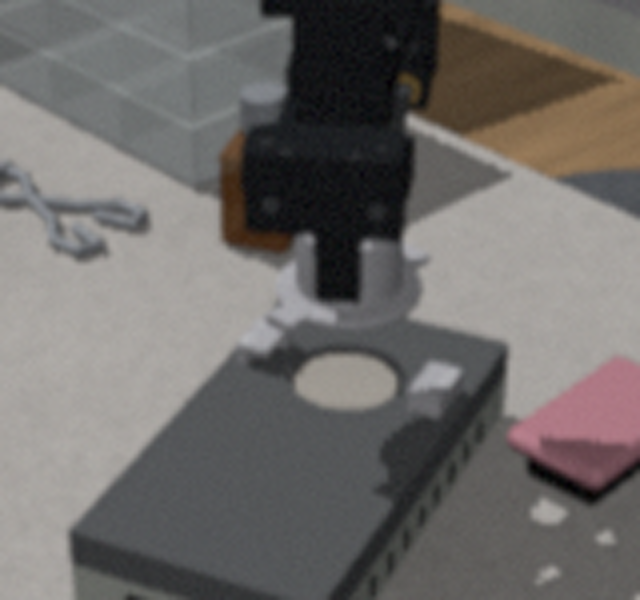

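View pics/w5.png

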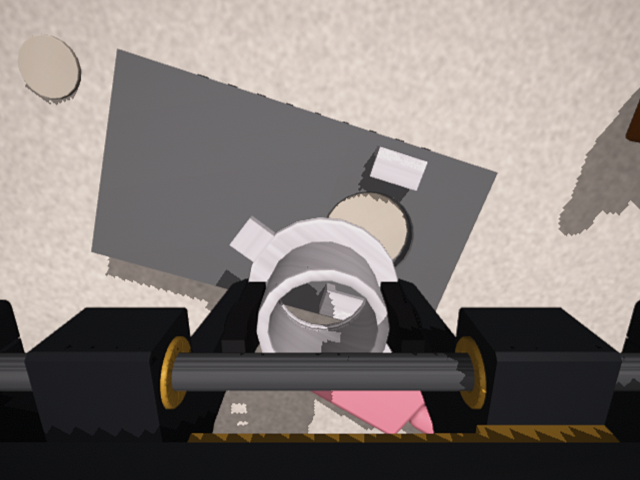

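carry_out(deltas=[[[0,0,0],[1,1,0],-1],[[0,0,0],[2.1,2.1,0],-1],[[0,0,0],[2.1,2.1,-2],-1],[[0,0,0],[2.1,2.1,-4.5],-1],[[0,0,0],[2.1,2.1,-4.5],-1]])

```text
clock: 10.3
tool_pos: [637.5, 25.2, 82.4]
tool_rot: [0.001, 0.432, 0.902, -0.001]
ft_force: [-1.0, -0.6, -1.0]
width: 50.8
```

carry_out(deltas=[[[0,0,0],[0,0,0],-1],[[0,0,0],[0,0,0],-1]])

```text
clock: 10.5
tool_pos: [637.6, 24.1, 83.1]
tool_rot: [0.001, 0.432, 0.902, -0.001]
ft_force: [0.2, 0.4, -0.0]
width: 50.5
```

carry_out(deltas=[[[0,0,0],[0.27,0.3,-0.5],-1],[[0,0,0],[0.27,0.3,-1],-1],[[0,0,0],[0.27,0.3,-1],-1]])

```text
clock: 10.8
tool_pos: [640.1, 27.3, 72.7]
tool_rot: [0.001, 0.432, 0.902, -0.001]
ft_force: [-0.3, -0.1, -0.3]
width: 50.5
```

carry_out(deltas=[[[0,0,0],[0,0,0],-1]])

```text
clock: 10.9
tool_pos: [640.0, 27.4, 72.7]
tool_rot: [0.001, 0.432, 0.902, -0.001]
ft_force: [0.5, 0.5, -1.2]
width: 50.7
```

```bash
python3 - <<'E'
from h import *
s=state();print(s['tool_pos'],s['tool_rot'],s['width'],s['ft_force'])
im,c=snap('side','s6')
cv2.imwrite('pics/s6c.png',cv2.resize(im[130:280,260:420],None,fx=4,fy=4,interpolation=cv2.INTER_CUBIC)[:,:,::-1])
im,c=snap('wrist','w6')
E
```

```text
[640.01168203  27.3985959   72.72255811] [ 0.00102512  0.43221662  0.90176837 -0.00124913] 50.69716385820149 [ 0.48013769  0.4654738  -1.22631718]
```

View pics/s6c.png

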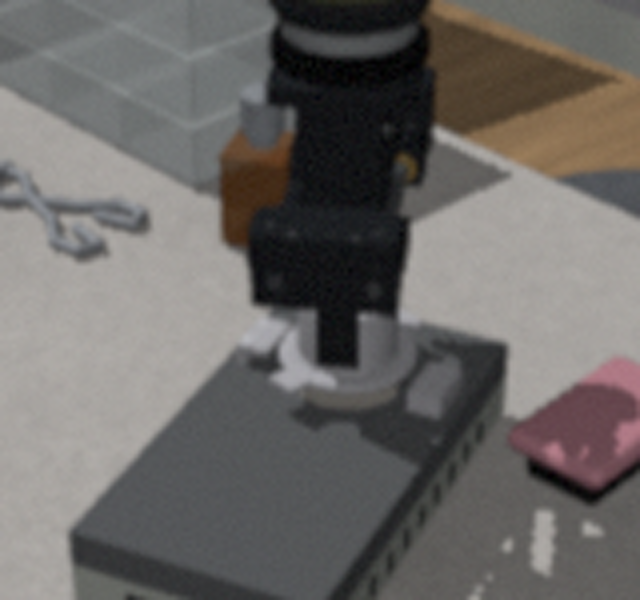

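View pics/w6.png

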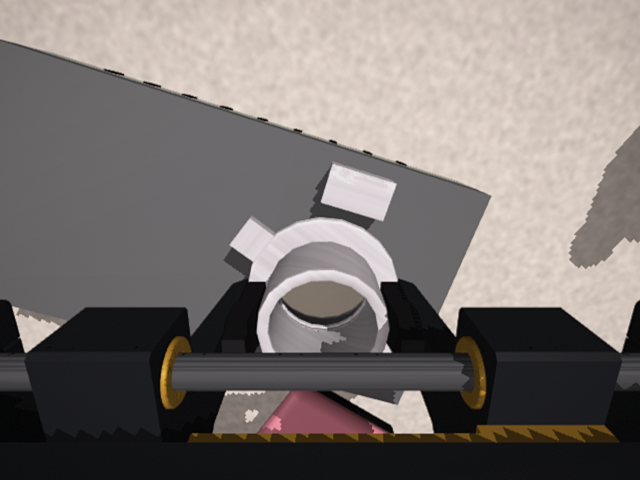

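The ring is over the mouth with its visible ear, at (250,240), clear of the claw at (360,190). I'll lower it in steps.

carry_out(deltas=[[[0,0,0],[0.02,-0.02,-0.3],-1],[[0,0,0],[0.02,-0.02,-0.6],-1],[[0,0,0],[0.02,-0.02,-0.9],-1],[[0,0,0],[0.02,-0.02,-0.9],-1]])

```text
clock: 11.4
tool_pos: [639.8, 27.1, 63.2]
tool_rot: [0.001, 0.432, 0.902, -0.001]
ft_force: [-0.1, 0.4, -0.4]
width: 50.1
```

carry_out(deltas=[[[0,0,0],[0,0,-0.1],-1],[[0,0,0],[0,0,-0.2],-1],[[0,0,0],[0,0,-0.3],-1],[[0,0,0],[0,0,-0.35],-1]])

```text
clock: 11.8
tool_pos: [639.8, 27.1, 60.4]
tool_rot: [0.001, 0.432, 0.902, -0.002]
ft_force: [-2.1, -1.4, 8.1]
width: 50.8
```

carry_out(deltas=[[[0,0,0],[0,0,0],-0.1],[[0,0,0],[0,0,0],0.3],[[0,0,0],[0,0,0],0.3],[[0,0,0],[0,0,0],0.3]])

```text
clock: 12.2
tool_pos: [639.8, 27.1, 60.4]
tool_rot: [0.001, 0.432, 0.902, -0.002]
ft_force: [0.8, 1.2, -0.4]
width: 57.2
```

```bash
python3 - <<'E'
from h import *
s=state();print(s['tool_pos'],s['tool_rot'],s['width'],s['ft_force'])
im,c=snap('side','s7')
cv2.imwrite('pics/s7c.png',cv2.resize(im[180:260,290:390],None,fx=6,fy=6,interpolation=cv2.INTER_CUBIC)[:,:,::-1])
im,c=snap('wrist','w7')
E
```

```text
[639.78873838  27.12553174  60.36254226] [ 6.09927639e-04  4.32307395e-01  9.01724833e-01 -1.50677075e-03] 57.24771276568875 [ 0.81445978  1.19062517 -0.37911587]
```

View pics/s7c.png

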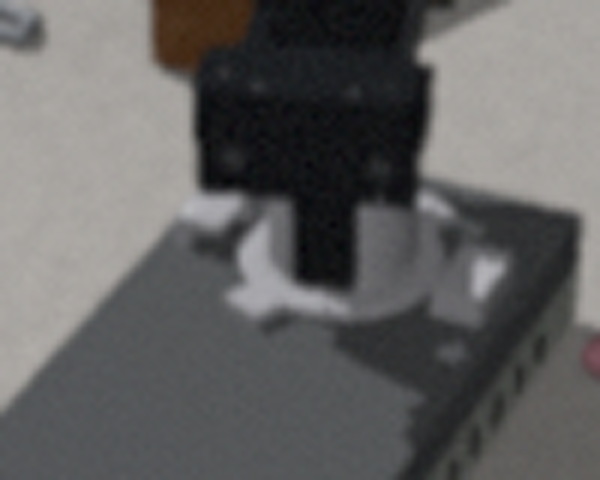

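View pics/w7.png

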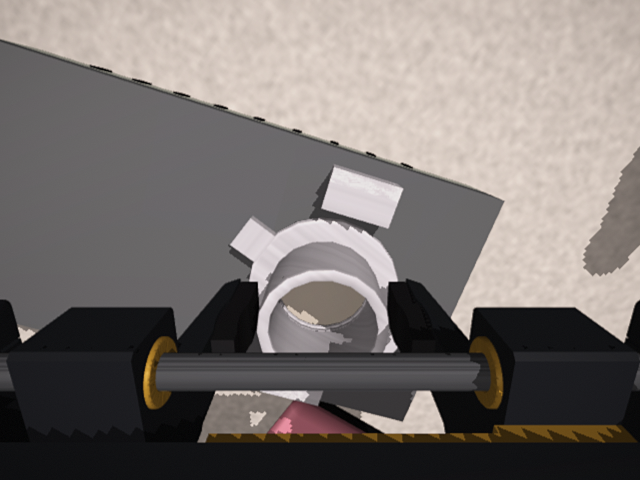

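The flange sits on the deck. I'll regrip and turn clockwise.

carry_out(deltas=[[[0,0,0],[0.03,0,0],-1],[[0,0,0],[0.03,0,0],-1],[[0,0,0],[0.03,0,0],-1],[[0,0,0],[0.03,0,0],-1]])

```text
clock: 12.7
tool_pos: [640.1, 27.1, 60.3]
tool_rot: [0.001, 0.432, 0.902, -0.002]
ft_force: [-0.2, 0.6, -0.4]
width: 50.1
```

carry_out(deltas=[[[0,0,-5],[0,0,0],-1],[[0,0,-10],[0,0,0],-1],[[0,0,-16],[0,0,0],-1],[[0,0,-22],[0,0,0],-1],[[0,0,-28],[0,0,0],-1]])

```text
clock: 13.2
tool_pos: [640.1, 27.3, 60.3]
tool_rot: [0.0, 0.639, 0.769, -0.002]
ft_force: [0.2, 0.1, -1.2]
width: 50.4
```

```bash
python3 - <<'E'
from h import *
s=state();print(s['tool_pos'],s['tool_rot'],s['width'],s['ft_force'],s['moment'])
E
```

```text
[640.0683369   27.29341112  60.29881907] [ 1.44666947e-04  6.39204936e-01  7.69034931e-01 -1.51781858e-03] 50.367641707002505 [ 0.15695554  0.09833501 -1.16803631] [-0.00624062 -0.02529795 -0.0078462 ]
```

carry_out(deltas=[[[0,0,-6],[0,0,0],-1],[[0,0,-12],[0,0,0],-1],[[0,0,-17],[0,0,0],-1],[[0,0,-22],[0,0,0],-1],[[0,0,-27],[0,0,0],-1]])

```text
clock: 13.7
tool_pos: [640.1, 27.5, 60.3]
tool_rot: [-0.0, 0.802, 0.597, -0.001]
ft_force: [-0.2, -0.2, -0.1]
width: 50.0
```

```bash
python3 - <<'E'
from h import *
s=state();print(s['tool_pos'],s['tool_rot'],s['width'],s['ft_force'],s['moment'])
print(2*np.degrees(np.arctan2(s['tool_rot'][2],s['tool_rot'][1]))-90)
im,c=snap('side','s8')
cv2.imwrite('pics/s8c.png',cv2.resize(im[180:260,290:390],None,fx=6,fy=6,interpolation=cv2.INTER_CUBIC)[:,:,::-1])
im,c=snap('wrist','w8')
E
```

```text
[640.09811268  27.54259962  60.28207108] [-3.10158117e-04  8.02050159e-01  5.97254944e-01 -1.40674660e-03] 50.04175989273469 [-0.16997012 -0.24841408 -0.14759501] [-0.03382054  0.0517787  -0.0348442 ]
-16.652812643545687
```

View pics/s8c.png

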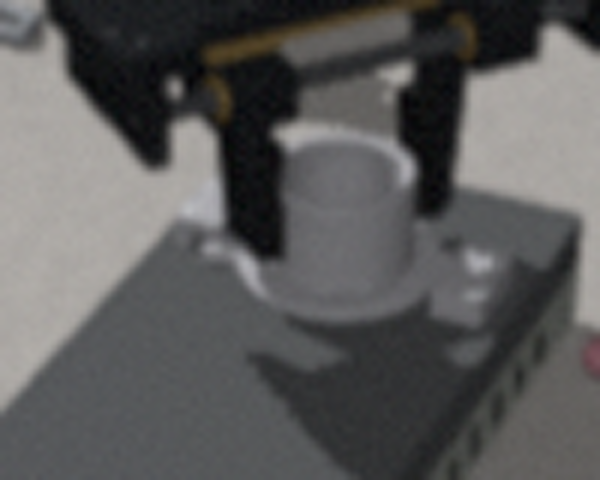

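View pics/w8.png

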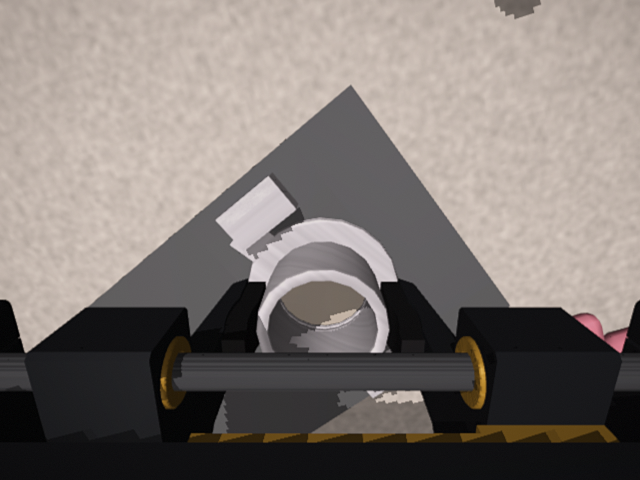

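The ear is entering under the claw at (255,215). I'll continue in small steps and watch the moment.

carry_out(deltas=[[[0,0,-3],[0,-0.02,0],-1],[[0,0,-6],[0,-0.03,0],-1],[[0,0,-9],[0,-0.03,0],-1],[[0,0,-11],[0,-0.03,0],-1]])

```text
clock: 14.2
tool_pos: [640.3, 27.2, 60.3]
tool_rot: [-0.0, 0.855, 0.519, -0.001]
ft_force: [1.4, -0.7, -0.0]
width: 50.3
```

```bash
cat > st.py <<'E'
from h import *
s=state();print(s['tool_pos'],s['width'],s['ft_force'],s['moment'],s['clock'])
print(2*np.degrees(np.arctan2(s['tool_rot'][2],s['tool_rot'][1]))-90)
E
python3 st.py
```

```text
[640.32109418  27.18348631  60.29525932] 50.2578080457254 [ 1.38553307 -0.69600377 -0.03803735] [-0.09449476 -0.02228362 -0.03401089] 14.2
-27.460747430590843
```

carry_out(deltas=[[[0,0,-1],[0,0,0],-1],[[0,0,-2],[0,0,0],-1],[[0,0,-2],[0,0,0],-1]])

```text
clock: 14.5
tool_pos: [640.4, 27.2, 60.3]
tool_rot: [-0.0, 0.864, 0.504, -0.001]
ft_force: [0.0, -0.7, -0.4]
width: 50.7
```

```bash
python3 st.py
```

```text
[640.41349794  27.24913286  60.31484772] 50.670595851204254 [ 0.03213309 -0.67403004 -0.43225422] [-0.06923259 -0.05045472 -0.05571041] 14.5
-29.444427997530404
```

Jaw angle is -29.4°, so the ear is at about -67.8°. There's no stop yet.

carry_out(deltas=[[[0,0,-1],[0,0,0],-1],[[0,0,-2],[0,0,0],-1],[[0,0,-2],[0,0,0],-1]])

```text
clock: 14.8
tool_pos: [641.1, 27.3, 60.4]
tool_rot: [0.0, 0.872, 0.489, -0.001]
ft_force: [3.0, 0.6, -0.5]
width: 50.6
```

```bash
python3 st.py
```

```text
[641.11449341  27.34052959  60.43117178] 50.63092779862908 [ 2.97754701  0.5517171  -0.51700788] [-0.02137556 -0.39058251  0.06843102] 14.8
-31.452839322938274
```

carry_out(deltas=[[[0,0,-1],[0,0,0],-1],[[0,0,-2],[0,0,0],-1],[[0,0,-2],[0,0,0],-1]])

```text
clock: 15.1
tool_pos: [641.9, 27.6, 60.5]
tool_rot: [0.001, 0.88, 0.474, -0.0]
ft_force: [3.6, 0.8, -1.2]
width: 50.5
```

```bash
python3 st.py
```

```text
[641.85147579  27.59132002  60.53596455] 50.46716237894631 [ 3.63210099  0.79105307 -1.23790002] [ 0.02424885 -0.64248207  0.74942652] 15.1
-33.35292556984677
```

carry_out(deltas=[[[0,0,-1],[-0.1,0,0],-1],[[0,0,-2],[-0.15,0,0],-1],[[0,0,-2],[-0.15,0,0],-1]])

```text
clock: 15.4
tool_pos: [642.3, 28.2, 60.7]
tool_rot: [0.002, 0.888, 0.46, 0.002]
ft_force: [6.7, 0.1, -5.5]
width: 50.1
```

```bash
python3 st.py
```

```text
[642.31565675  28.20970663  60.7266773 ] 50.05178068655171 [ 6.66220096  0.10162636 -5.48924451] [ 0.15916537 -1.20392458  1.08819217] 15.4
-35.25720741642098
```

The moment has risen to about 1.1 N·m, so the ring is against the stop. I'll release and look.

carry_out(deltas=[[[0,0,0],[0,0,0],0],[[0,0,0],[0,0,0],0.4],[[0,0,0],[0,0,0],0.4],[[0,0,0],[0,0,0],0.4]])

```text
clock: 15.8
tool_pos: [641.3, 28.0, 60.6]
tool_rot: [0.001, 0.888, 0.459, 0.001]
ft_force: [0.4, -0.6, 1.2]
width: 61.5
```

carry_out(deltas=[[[0,0,0],[0,0,2],0.4],[[0,0,0],[0,0,5],0.4],[[0,0,0],[0,0,9],0.4],[[0,0,0],[-4,2,13],0.4],[[0,0,0],[-8,4,16],0.4]])

```text
clock: 16.3
tool_pos: [571.2, 62.3, 214.3]
tool_rot: [0.001, 0.889, 0.458, 0.002]
ft_force: [0.1, 0.2, 0.1]
width: 61.4
```

carry_out(deltas=[[[0,0,0],[-3,4,2],0.4],[[0,0,0],[-6,8,4],0.4],[[0,0,0],[-9,12,4],0.4],[[0,0,0],[-11,15,4],0.4],[[0,0,0],[-11,15,4],0.4]])

```text
clock: 16.8
tool_pos: [456.2, 218.6, 253.9]
tool_rot: [-0.001, 0.887, 0.462, 0.0]
ft_force: [0.7, 0.5, 0.2]
width: 61.7
```

```bash
python3 st.py; python3 - <<'E'
from h import *
im,c=snap('side','s9')
cv2.imwrite('pics/s9c.png',cv2.resize(im[180:260,290:390],None,fx=6,fy=6,interpolation=cv2.INTER_CUBIC)[:,:,::-1])
im,c=snap('top','t9')
cv2.imwrite('pics/t9c.png',cv2.resize(im[170:240,260:360],None,fx=7,fy=7,interpolation=cv2.INTER_CUBIC)[:,:,::-1])
im,c=snap('wrist','w9')
E
```

```text
[456.24237176 218.63582449 253.9395197 ] 61.71444189920217 [0.74602442 0.4602107  0.20820864] [-0.06019326  0.0705182   0.0245704 ] 16.8
-34.950782765361176
```

View pics/s9c.png

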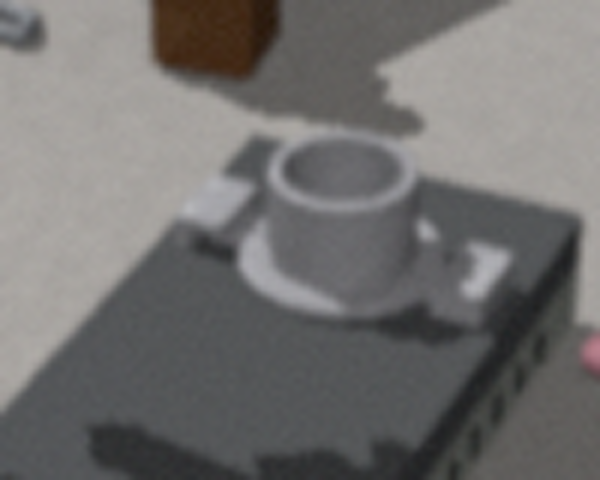

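View pics/t9c.png

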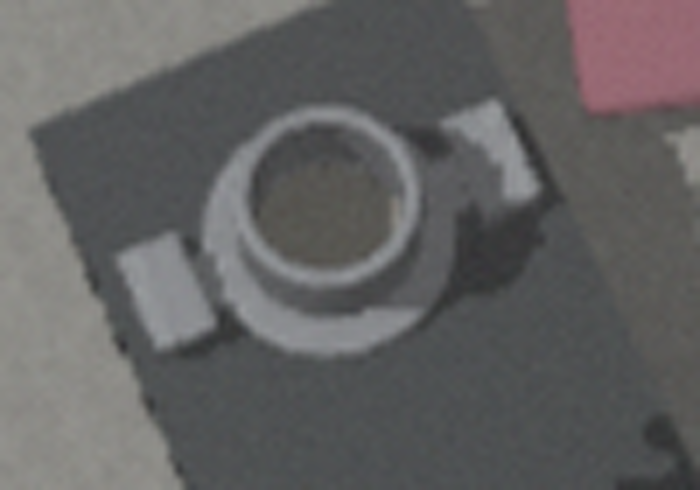

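View pics/w9.png

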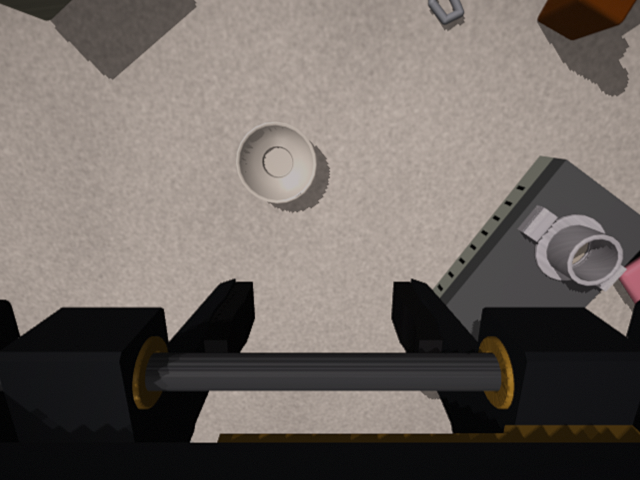

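carry_out(deltas=[[[0,0,0],[18.4,-19,-4],0.8],[[0,0,0],[18.4,-19,-4],0.8],[[0,0,0],[18.4,-19,-4],0.8],[[0,0,0],[18.4,-19,-4],0.8],[[0,0,0],[18.4,-19,-4],0.8]])

```text
clock: 17.45
tool_pos: [634.2, 29.6, 216.7]
tool_rot: [0.002, 0.89, 0.455, 0.001]
ft_force: [0.2, 0.6, 0.3]
width: 79.1
```

carry_out(deltas=[[[0,0,0],[1,-1,-1],0.8],[[0,0,0],[1,-1,-1],0.8],[[0,0,0],[1,-1,-1],0.8]])

```text
clock: 17.75
tool_pos: [643.6, 18.0, 206.2]
tool_rot: [0.002, 0.891, 0.454, 0.001]
ft_force: [0.7, 0.4, 0.7]
width: 79.2
```

```bash
python3 st.py; python3 - <<'E'
from h import *
im,c=snap('wrist','w10')
p=proj(c,(640,27,60)); print(p)
x,y=[int(v) for v in p]
x0=max(0,x-80);y0=max(0,y-70);print(x0,y0)
cv2.imwrite('pics/w10c.png',cv2.resize(im[y0:y0+140,x0:x0+160],None,fx=4,fy=4,interpolation=cv2.INTER_CUBIC)[:,:,::-1])
th=np.radians(-158.8);ex=np.array([np.cos(th),np.sin(th)]);ey=np.array([-ex[1],ex[0]])
m=np.array([640.3,27.1])
for q,z in [((0,49),57),((0,-49),57),((15,40),57),((-15,40),57),((15,-40),57),((-15,-40),57)]:
    w=m+q[0]*ex+q[1]*ey; print(q,(proj(c,(w[0],w[1],z))-[x0,y0])*4)
E
```

```text
[643.58768683  17.99073396 206.18880945] 79.1664742794529 [0.65311054 0.42909322 0.683515  ] [-0.03581685  0.10390499  0.04154312] 17.75
-36.04142063834631
[312.67833025 212.23139336]
232 142
(0, 49) [517.67949261 396.76826609]
(0, -49) [119.71778393 149.45079497]
(15, 40) [443.8200904  431.11849096]
(-15, 40) [522.77908638 317.7630642 ]
(15, -40) [121.31106989 234.15108251]
(-15, -40) [195.68724336 110.85765347]
```

View pics/w10c.png

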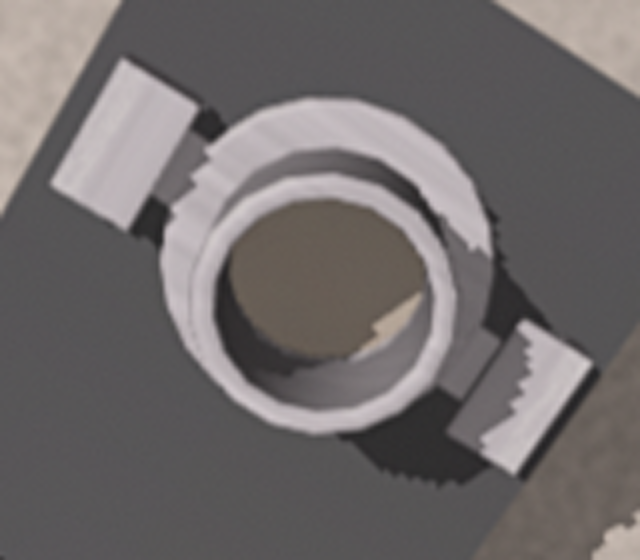

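Both ears sit centred under the claws and the tablet shows through the collar. A last check covers ring centring and tilt, and whether the bystanders moved.

```bash
python3 - <<'E'
from h import *
im,c=load('w10')
f=lambda x,y,z: ray(c,232+(x+.5)/4-.5,142+(y+.5)/4-.5,z)
print('collar',f(324,303,84),np.linalg.norm(f(192,303,84)-f(456,303,84)),'flange x',(f(161,262,50)+f(494,262,50))/2,np.linalg.norm(f(161,262,50)-f(494,262,50)))
a=f(178,165,50);b=f(470,362,50);print('ear ang',np.degrees(np.arctan2(*(b-a)[1::-1])))
a,_=load('top0');b,_=load('t9')
d=cv2.absdiff(a,b).max(2);cv2.imwrite('pics/d.png',np.hstack([b[:,:,::-1]])); 
cv2.imwrite('pics/d.png',cv2.addWeighted(b[:,:,::-1],.5,cv2.merge([d*0,d*0,np.where(d>40,255,0).astype(np.uint8)]),.5,0))
E
```

```text
collar [641.44783432  28.12410514  84.        ] 50.23985117807114 flange x [641.62192794  28.3558554   50.        ] 70.82672656112653
ear ang -70.90601020496321
```

View pics/d.png

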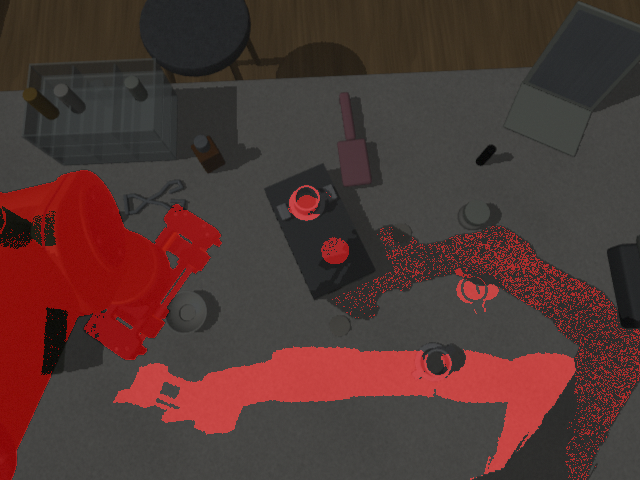

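carry_out(deltas=[[[0,0,0],[0,0,3],0.8],[[0,0,0],[0,0,5],0.8],[[0,0,0],[0,0,5],0.8]])

```text
clock: 18.1
tool_pos: [644.9, 20.9, 260.3]
tool_rot: [0.003, 0.89, 0.456, 0.004]
ft_force: [0.4, -0.0, -0.4]
width: 79.4
```

```bash
python3 -c "
from bench import *
print(job_done())"
```

```text
the job is handed in; nothing more can be done
None
```

The diffuser is loaded and locked, and the job was handed in at about 18 s on the robot's clock. I pushed the largest tablet along the deck with two spread fingertips until it dropped into the mouth. I then set the right-most ring over it with its ears about 70° clear of the claws. Finally I turned it clockwise about 73° (measured at the gripper), until the moment about its axis rose to about 1.1 N·m at the stop, and backed off.

- **Tablet:** after the push it lay flat and centred in the mouth, and it is still visible through the ring's collar.
- **Ring:** it stands upright, with the collar centre within 0.3 mm of the flange centre. It sits about 1.5 mm off my estimate of the mouth's centre, inside the 2 mm play.
- **Ears:** both are under their claws, at about -71° against the claws' -69°, roughly 1.5 mm off centre. The description allows about 2 mm.
- **Bystanders:** comparing the top view before and after shows only the tablet, the ring, the arm and shadows changed. No bystander shows movement; the arm hid a little of the vanity's left edge.
- **Disagreements:** the gripper read about 50.5 mm on the 52 mm collar. While pressing on the stop, the ring's centre shifted about 2 mm before I released it.

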